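Pin the end stop on the microscope camera rail

ROBOT

A 6-joint arm with a two-finger parallel gripper is mounted at the origin on the work surface. World frame = base frame: x ahead of the robot, y to its left, z up, the work surface at z = 0. Lengths are in m, angles in rad, forces in N, time in s.
With the tool pointing down it reaches from about 0.4 to 0.925 m from the base axis. Payload 12.5 kg.
Tool frame: the origin (TCP) lies between the finger pads; the fingertips stand 8 mm ahead of it and the grasp point (between the pads) lies 11 mm behind it; x points along the fingers, y is the direction in which the jaws open and shut, and the axes are right-handed (so a half turn about x gives the same grasp; the last joint's range is limited). The gripper opens to 95 mm and grips with 3 to 60 N. Pads are 20 mm wide; open, the fingers measure 119 mm over their backs; the gripper's body (75 mm by 180 mm) begins 59 mm behind the grasp point.
Start: joints at [1.053, 0.491, 1.559, -0, 1.092, -0.106], TCP at [0.25, 0.573, 0.223] pointing down, gripper open.
Joint ranges: [-3.1, 3.1], [-0.84, 2.19], [0.05, 2.79], [-1.13, 4.28], [0.06, 2.93], [-2.69, 2.69]. Speed limits (rad/s): [2.22, 2.22, 2.79, 3.14, 3.14, 3.14].

INTERFACE

Orientations are given as a unit quaternion [x, y, z, w].
In Python, from rig import sense, capture, ticket gives the robot as it stands. The module is installed in compiled form; this text tells all that it offers.
- The arm moves only by the tool jog_arm, never from a script. Its argument "motion" is a list of rows, each a list of 6 numbers: the shift along the world's x, y, z in mm, then the turn, a rotation vector about the world's x, y, z in rad. A call has 1 to 10 rows; each row shifts and turns the commanded pose from where the row before left it; what a row does not reach is not made up. A row lasts 1/10 s, in which the tool goes at most 50 mm and 8.59 degrees, less where a joint would pass 70% of its speed; a pose out of reach is approached as far as the arm can. A call with a gripper value outside its range is refused whole. "gripper" is the opening in per cent of the stroke, from 0 (shut) to 100 (fully open), set as the call begins (left out, the last holds). The fingers move at their own pace and stop on an object; the grip force is fixed at half the most. Time passes only in rows, so rows that do not move let the fingers close. It gives the time, the measured TCP pose, the force and the opening at its end, in the units of the state.
- sense(): the state, without advancing time (a new reading comes with each control period).
- capture(name): name is "side" or "top"; returns a dict with "frame" (400x640x3 uint8, blue, green, red), "fovy" (degrees; the focal length in pixels is half the picture's height over the tangent of half this angle, whatever the lens; pixels are square), "cx", "cy" (the principal point, pixels), "k1" (the pictures are not rectified: a ray, as slopes to the right and down, at radius r is drawn at 1 + k1 r^2 times it, then the intrinsics apply), "eye" and "orientation" of the camera in the world. Camera axes: x right, y down, z forward; pixel columns grow to the right and rows downward; lengths in m; the calibration is good to about 2 mm. A picture is of the moment at which its call begins. There is no depth.
- ticket.job_done(): hands the job in, once; it reports no verdict.
The state is a dict: "clock": time; "joint_pos": joint angles; "qvel": joint speeds; "effort": joint torques, N m; "ee_pos": TCP position; "tool_rot": TCP orientation; "ft_force": force on the tool from outside, world axes, zero at the start; "ft_torque": the same for the moment, N m; "opening": finger opening in m.
Only numpy, scipy, OpenCV 4.12 (cv2) and the standard library are available. Lean on these libraries where they do the work, as an engineer would, in place of code of your own. Each camera call takes 0.05 s, during which the arm holds its last target.

TASK

Keep the camera carriage from running off its rail: take the pin with the wire loop from the stand and push it all the way down into the rail's cross hole nearest the free end, with its loop pointing out past that end. Then swing the loop down over the rail end and in as far as it can be pushed, so that it hangs round the rail, and let go; leave the other two pins in the stand and do not disturb the bottle.

Things in the scene. Friction and masses are not known exactly. Their poses are not given: they have to be found in the camera images.
- loop_pin_grip (a point): Centre of the black grip tab (26 mm along the pin's x, 16 along y; reaching 11 mm above this point and 21 below) of the only pin with a wire loop. It stands upright in one of three holes, 90 mm apart, of a grey stand block 55 x 250 x 60 mm high. z is up; the open loop points to the pin's +x. Grip across the 16 mm, fingertips at least 11 mm above the collar's underside. About 0.16 kg.
- loop_pin_collar (a point): Same pin, 31 mm below the grip point: centre of the underside of its round steel collar (diameter 34 mm, 8 mm thick), which rests on the surface round the hole when fully down. Below it a round shank of diameter 12 mm, 44 mm long, the last 10 mm tapering to 6 mm.
- loop (a joint): The pin's wire loop (wire 5 mm, 58 mm wide, 68 mm long), hinged about the pin's y, 4 mm above the collar's underside. 0 rad = fully open, pointing to +x and 10 degrees up; grows as it swings down: 0.17 level, 1.745 = stop, straight down round the rail. A spring washer makes the hinge stiff: it stays where it is left, and about 0.3 N on the plate swings it.
- loop_plate (a point): Centre of the flat steel thumb plate at the loop's outer end, 40 mm wide, 26 mm long, 4 mm thick, 57 mm from the hinge axis. Pressing it down, then in towards the rail end, swings the loop; upright fingers, tips level with the rail's underside and close to its end, bring it to about 1.2 rad; fingers leaning with the tips in towards the rail bring it further, to about 1.5.
- rail_end_hole (a point): Centre of the right hole's upper mouth in the top of a fixed aluminium rail 36 mm wide, 30 high, top 110 mm above the bench. Vertical through hole, diameter 18 mm, 23 at the mouth. x points to the rail's free end, 16 mm off; z up. The other way the rail runs 355 mm: a second, wrong hole at 60 mm, feet from 135 mm, a camera 62 mm tall on the rail from 160 mm.
- plain_pin_grip (a point): Bystander in the stand: a pin with the same shank and black tab (this point is the tab's centre) but no loop. Leave it.
- knob_pin_grip (a point): Bystander in the stand: a thicker pin with a round black knob of diameter 34 mm (this point is the knob's centre), no loop. Leave it.
- bottle_mid (a point): Bystander: an upright glass bottle with blue cap, diameter 64 mm, 140 mm high, standing on the bench; this point is half-way up.

How it is judged:
On the way, in this order (a step that is already met when the one before it is completed fails the run):
1. the loop pin stands fully down in the rail's end hole, its loop still open (horizontal distance between loop_pin_grip and rail_end_hole below 0.012 m and z of loop_pin_grip in the frame of rail_end_hole below 0.038 m and value of joint loop below 0.8 rad), for 0.1 s.
2. the loop has been swung down over the rail end (value of joint loop above 1.05 rad and horizontal distance between loop_pin_grip and rail_end_hole below 0.012 m), for 0.2 s.
At the end, for the whole second after the job is handed in: The loop pin stands upright (within 11 degrees) in the rail's end hole, its grip point within 12 mm sideways of the hole and at most 38 mm above it (31 when fully down); the loop is down round the rail end (over 1.05 rad: within 40 degrees of plumb; plate centre over 35 mm below the rail's top) (all of step 2 and z of loop_pin_grip in the frame of rail_end_hole below 0.038 m and angle between loop_pin_grip's own z axis and vertical below 0.2 rad and z of loop_plate in the frame of rail_end_hole below -0.035 m); the robot touches nothing.
It fails at once if another pin is taken or pushed about (distance of any of plain_pin_grip, knob_pin_grip from where it was at the start of the episode above 0.025 m).
It fails at once if the bottle is pushed away or knocked over (distance of bottle_mid from where it was at the start of the episode above 0.04 m or angle between bottle_mid's own z axis and vertical above 0.4 rad).
It also fails if it takes over 51 s, if anything falls off the work surface, if the arm or the gripper's body presses on something with over 40 N, if the wrist force passes 120 N, or if a joint passes its speed limit or range.

## Working session

There is one attempt and no reset: what is moved stays moved. The work goes in short steps, Python scripts to look and compute and a tool call to move; the robot and the scene stay as the last step left them, time stands still between calls to the robot, and variables do not carry over. Pictures are saved under pics/ and viewed, and the job is handed in when it is done.

Besides the shell and the picture viewer there is one more tool, called after "Request:" as a command line: name --pt "numbers of a row" for each row, then --argument value for the rest. jog_arm: Moves the arm, as the interface text tells. Its arguments: {"type":"object","properties":{"motion":{"type":"array"},"gripper":{"type":"number"}},"required":["motion"]}

```bash
mkdir -p pics; cat > h.py <<'E'
import numpy as np, cv2, json
from rig import sense, capture, ticket
from scipy.spatial.transform import Rotation as R
def shot(n,f):
    c=capture(n); cv2.imwrite(f'pics/{f}.png',c['frame'])
    c=dict(c); np.save(f'pics/{f}.npy',c,allow_pickle=True); return c
def load(f): return np.load(f'pics/{f}.npy',allow_pickle=True).item()
def K(c):
    f=200/np.tan(np.radians(c['fovy'])/2); return f,c['cx'],c['cy'],c['k1']
def ray(c,u,v):
    f,cx,cy,k=K(c); d=np.array([(u-cx)/f,(v-cy)/f]); s=d.copy()
    for _ in range(50): s=d/(1+k*(s@s))
    r=R.from_quat(c['orientation']).apply([s[0],s[1],1]); return np.array(c['eye']),r
def onz(c,u,v,z):
    e,r=ray(c,u,v); return e+r*(z-e[2])/r[2]
def proj(c,P):
    f,cx,cy,k=K(c); p=R.from_quat(c['orientation']).inv().apply(np.atleast_2d(P)-np.array(c['eye']))
    s=p[:,:2]/p[:,2:]; s=s*(1+k*(s**2).sum(1,keepdims=True)); return s*f+[cx,cy]
def tri(obs):
    A=np.zeros((3,3));b=np.zeros(3)
    for c,u,v in obs:
        e,r=ray(c,u,v); r/=np.linalg.norm(r); M=np.eye(3)-np.outer(r,r); A+=M;b+=M@e
    P=np.linalg.solve(A,b); return P
def crop(c,f,x0,y0,x1,y1,s):
    cv2.imwrite(f'pics/{f}.png',cv2.resize(c['frame'][y0:y1,x0:x1],None,fx=s,fy=s,interpolation=cv2.INTER_CUBIC))
E
python3 - <<'E'
from h import *
for n in('side','top'):
    c=shot(n,n+'0'); print({k:v for k,v in c.items() if k!='frame'})
print(sense())
E
```

```text
{'fovy': 54.44308087047851, 'cx': 321.6109729700171, 'cy': 197.60165067304763, 'k1': -0.07771401032951407, 'eye': array([ 0.30309089, -0.47178218,  0.64046508]), 'orientation': array([ 0.87121435, -0.33140383,  0.12936918, -0.33826124])}
{'fovy': 47.06830125686842, 'cx': 314.3771794460687, 'cy': 205.73299423166472, 'k1': -0.027636216485765527, 'eye': array([ 0.5537249 , -0.09757155,  1.11400089]), 'orientation': array([ 0.712032  , -0.70015516,  0.02977323, -0.04366621])}
{'clock': 0.1, 'joint_pos': array([ 1.05338205e+00,  4.91510708e-01,  1.55937859e+00,  6.15103452e-05,
        1.09171010e+00, -1.05596833e-01]), 'qvel': array([-0.00158753, -0.00313034, -0.00364846, -0.00155433, -0.00124123,
       -0.00171343]), 'effort': array([ 1.73969827e-03, -6.13622332e+01, -2.58603090e+01,  6.93647400e-02,
        4.70383116e-02, -8.26382529e-05]), 'ee_pos': array([0.25003536, 0.57258517, 0.2221165 ]), 'tool_rot': array([ 0.14424968,  0.69229489, -0.14491547,  0.69203997]), 'ft_force': array([-0.1043419 , -0.99785265, -0.67480917]), 'ft_torque': array([ 0.04680752, -0.02698869, -0.02180904]), 'opening': 0.09501668433272525}
```

View pics/side0.png

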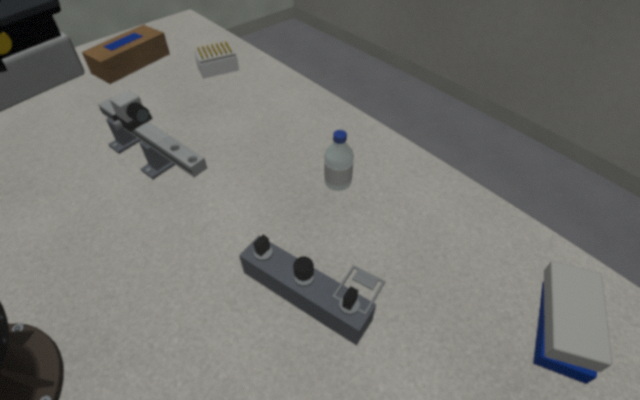

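View pics/top0.png

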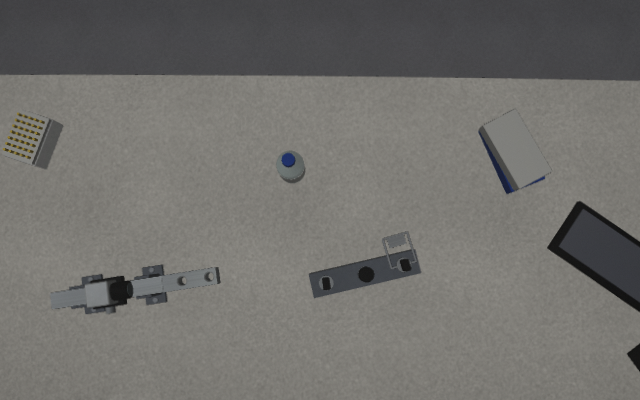

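The side view shows the loop pin at about (350,298), its loop reaching to (370,278). The rail's free end is near (200,165) and the bottle at (338,170). In the top view the loop pin is at (404,265), the end hole at (210,277) and the bottle at (290,165).

```bash
python3 - <<'E'
from h import *
t=load('top0');s=load('side0')
a=cv2.resize(t['frame'][215:315,130:250],None,fx=5,fy=5,interpolation=cv2.INTER_CUBIC)
cv2.imwrite('pics/a.png',a)
crop(t,'b',300,215,440,315,5)
crop(s,'c',90,80,220,190,5)
crop(s,'d',230,220,390,350,5)
E
```

```text
(no output)
```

View pics/a.png

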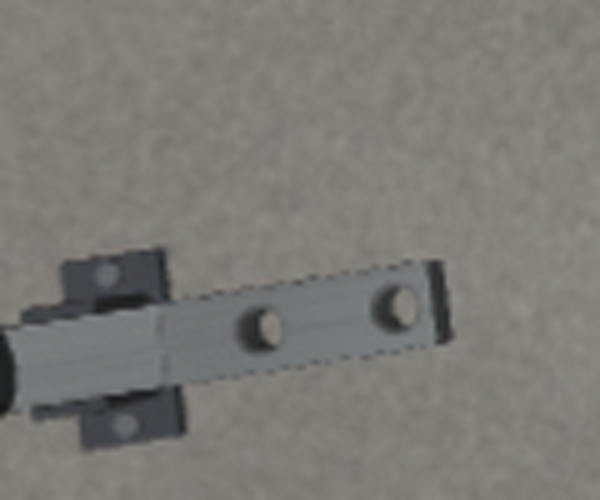

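View pics/b.png

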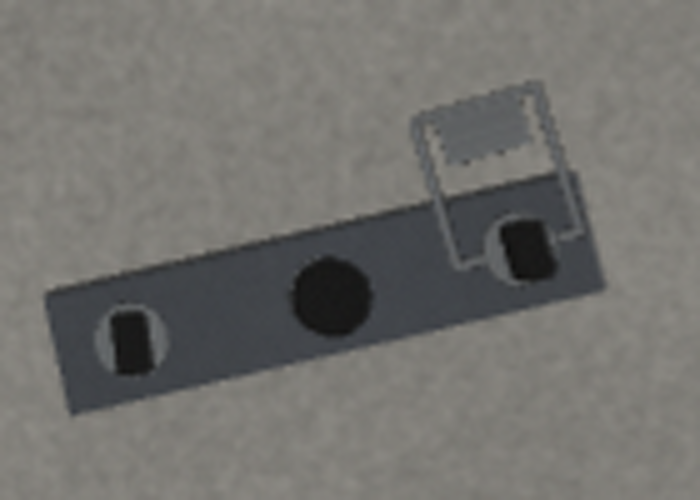

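View pics/c.png

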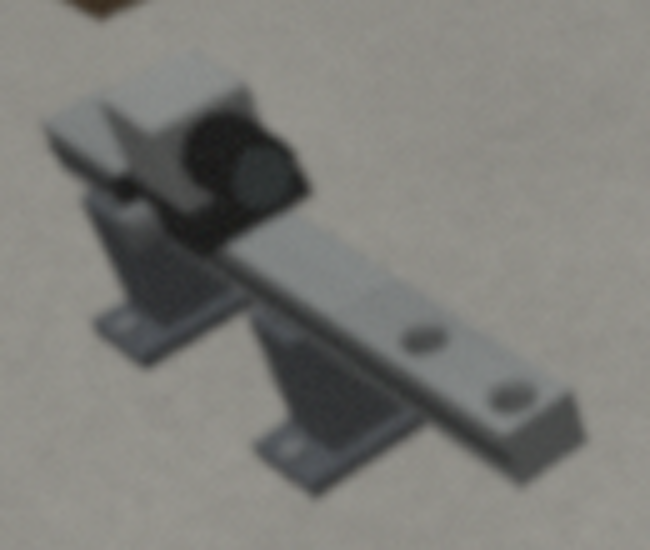

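View pics/d.png

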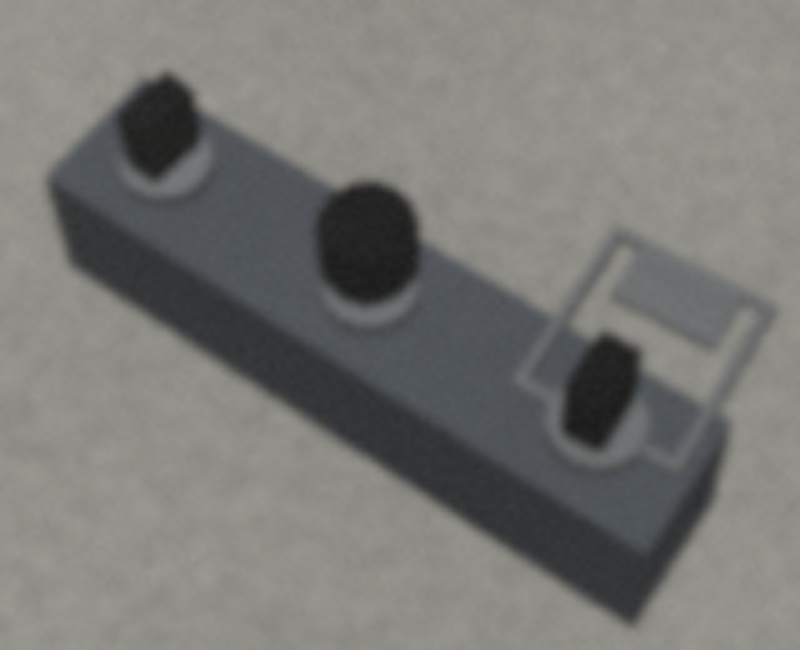

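```bash
cat > fit.py <<'E'
from h import *
from scipy.optimize import least_squares
t=load('top0');s=load('side0')
def o(x,y,x0,y0,k=5): return ((x+.5)/k-.5+x0,(y+.5)/k-.5+y0)
A=lambda x,y:('t',)+o(x,y,130,215); B=lambda x,y:('t',)+o(x,y,300,215)
C=lambda x,y:('s',)+o(x,y,90,80); D=lambda x,y:('s',)+o(x,y,230,220)
cam={'t':t,'s':s}
def fit(obs,x0,lab,cams='ts'):
    obs=[q for q in obs if q[0][0] in cams]
    def res(p):
        r=[]
        c,sn=np.cos(p[2]),np.sin(p[2])
        for (cn,u,v),(X,Y,Z) in obs:
            P=[p[0]+c*X-sn*Y,p[1]+sn*X+c*Y,Z]
            r+=list(proj(cam[cn],P)[0]-[u,v])
        return np.array(r)
    f=least_squares(res,x0,loss='soft_l1')
    print(lab,cams,f.x.round(4),'rms',np.sqrt((res(f.x)**2).mean()).round(2)); 
    if cams=='ts': print(res(f.x).reshape(-1,2).round(1).tolist())
    return f.x
rail=[(A(430,262),(.016,.018,.11)),(A(437,345),(.016,-.018,.11)),(A(395,308),(0,0,.11)),(A(260,329),(-.06,0,.11)),
(C(575,392),(.016,.018,.11)),(C(505,457),(.016,-.018,.11)),(C(585,440),(.016,.018,.08)),(C(520,486),(.016,-.018,.08)),(C(514,397),(0,0,.11)),(C(424,340),(-.06,0,.11))]
# x of rail to image right in top
st=[(B(45,292),(.0275,.125,.06)),(B(575,172),(.0275,-.125,.06)),(B(605,288),(-.0275,-.125,.06)),(B(72,412),(-.0275,.125,.06)),
(D(50,180),(-.0275,.125,.06)),(D(728,425),(.0275,-.125,.06)),(D(650,550),(-.0275,-.125,.06)),(D(145,80),(.0275,.125,.06))]
a=np.radians(10);L=.068
lp=[(B(460,268),(0,.029-.0025,.064)),(B(580,235),(0,-.0265,.064)),(D(520,380),(0,.0265,.064)),(D(675,465),(0,-.0265,.064)),
(B(484,128),(.057*np.cos(a),0,.064+.057*np.sin(a))),(D(680,297),(.057*np.cos(a),0,.064+.057*np.sin(a)))]
if __name__=='__main__':
    p0=onz(t,*A(395,308)[1:],.11);p1=onz(t,*A(260,329)[1:],.11);y=np.arctan2(*(p0-p1)[[1,0]]);print(p0,p1,np.linalg.norm(p0-p1))
    for c in('t','s','ts'): fit(rail,[p0[0],p0[1],y],'rail',c)
    q=onz(t,366,274,.06)
    for c in('t','s','ts'):
        f=fit(st,[q[0],q[1],0],'stand',c); print('pinhole',f[:2]-.09*np.array([-np.sin(f[2]),np.cos(f[2])]))
    for c in('t','s','ts'): fit(lp,[q[0],q[1]-.09,0],'loop',c)
    for (cn,u,v) in [B(527,218),B(547,280)]: pass
    print('bottle',onz(t,290,165,.07), tri([(t,288,160),(s,340,134)]))
E
python3 fit.py
```

```text
[0.5003472  0.15074339 0.11      ] [0.4900397  0.20969134 0.11      ] 0.059842339463279784
rail t [ 0.5     0.1502 -1.41  ] rms 0.23
rail s [ 0.4991  0.1469 -1.3886] rms 1.2
rail ts [ 0.4999  0.149  -1.3996] rms 1.14
[[-0.1, 0.1], [0.7, -0.0], [0.8, 0.2], [0.7, 0.2], [-0.7, -1.0], [-0.5, -4.6], [0.4, 0.1], [0.0, 0.2], [-0.3, -0.6], [0.1, -0.8]]
stand t [ 0.5122 -0.1925  0.2414] rms 0.35
pinhole [ 0.53375224 -0.27984457]
stand s [ 0.5102 -0.196   0.2489] rms 0.79
pinhole [ 0.53235063 -0.28325835]
stand ts [ 0.5114 -0.1941  0.2442] rms 0.91
[[0.3, 0.7], [1.2, -0.1], [1.1, 0.4], [0.3, 0.6], [-0.8, -1.5], [1.0, -1.5], [-0.7, 0.1], [0.2, -1.7]]
pinhole [ 0.53315637 -0.28146795]
loop t [ 0.5321 -0.2797  0.2991] rms 0.56
loop s [ 0.5312 -0.2817  0.2637] rms 1.51
loop ts [ 0.5318 -0.2811  0.2777] rms 1.32
[[1.1, -0.3], [-0.4, 0.2], [0.8, 0.6], [-1.7, -0.4], [1.4, 0.5], [-0.2, -3.6]]
bottle [ 0.75615597 -0.01804517  0.07      ] [ 0.75523377 -0.01962561  0.13755162]
```

```bash
python3 - <<'E'
from fit import *
S=sense(); M=R.from_quat(S['tool_rot']).as_matrix(); print(M.round(3)); print('yaw y',np.arctan2(M[1,1],M[0,1]))
print('knob',tri([(t,)+B(331,297)[1:],(s,)+D(368,243)[1:]]))
rail2=[r for i,r in enumerate(rail) if i!=5]
for c in('t','s','ts'): fit(rail2,[.5,.15,-1.4],'rail',c)
# tab top corners centre
print('tab top in top cam', proj(t,[[.532,-.281,.102],[.532,-.281,.07]]), B(527,250))
E
```

```text
[[-0.001  0.4    0.916]
 [-0.001  0.916 -0.4  ]
 [-1.    -0.001 -0.   ]]
yaw y 1.1589505780528397
knob [ 0.51103919 -0.19290843  0.08886623]
rail t [ 0.5     0.1502 -1.41  ] rms 0.23
rail s [ 0.4994  0.1477 -1.3905] rms 0.42
rail ts [ 0.4999  0.1494 -1.4031] rms 0.49
[[-0.2, 0.1], [0.5, -0.0], [0.6, 0.2], [0.5, 0.1], [-0.8, -1.0], [0.3, -0.0], [-0.1, 0.1], [-0.3, -0.7], [0.1, -0.9]]
tab top in top cam [[406.93904772 265.14035388]
 [404.35796602 264.7893761 ]] ('t', 405.0, 264.6)
```

Request:
jog_arm --pt "20 -35 4 0 0 0.035" --pt "20 -35 4 0 0 0.035" --pt "20 -35 4 0 0 0.035" --pt "20 -35 4 0 0 0.035" --pt "20 -35 4 0 0 0.035" --pt "20 -35 4 0 0 0.035" --pt "20 -35 4 0 0 0.035" --pt "20 -35 4 0 0 0.035" --pt "20 -35 4 0 0 0.035" --pt "20 -35 4 0 0 0.035" --gripper 60

```text
clock: 1.1
ee_pos: [0.4506, 0.2212, 0.2627]
tool_rot: [0.021, 0.707, -0.021, 0.707]
ft_force: [1.4, 0.7, -0.3]
opening: 0.0572
```

Request:
jog_arm --pt "8 -42 0 0 0 0.035" --pt "8 -42 0 0 0 0.035" --pt "8 -42 0 0 0 0.035" --pt "8 -42 0 0 0 0.035" --pt "8 -42 0 0 0 0.035" --pt "8 -42 0 0 0 0.035" --pt "8 -42 0 0 0 0.035" --pt "8 -42 0 0 0 0.035" --pt "8 -42 0 0 0 0.035" --pt "8 -42 0 0 0 0.035"

```text
clock: 2.1
ee_pos: [0.53, -0.199, 0.2625]
tool_rot: [-0.102, 0.7, 0.102, 0.7]
ft_force: [1.5, 1.7, 0.6]
opening: 0.0572
```

Request:
jog_arm --pt "0.4 -16 0 0 0 0" --pt "0.4 -16 0 0 0 0" --pt "0.4 -17 -22 0 0 0" --pt "0.4 -17 -30 0 0 0" --pt "0.4 -16 -30 0 0 0" --pt "0 0 -30 0 0 0" --pt "0 0 0 0 0 0"

```text
clock: 2.8
ee_pos: [0.5306, -0.2779, 0.1473]
tool_rot: [-0.1, 0.702, 0.103, 0.698]
ft_force: [-0.2, 0.5, 1.0]
opening: 0.0569
```

```bash
cat > look.py <<'E'
import sys
from h import *
n=sys.argv[1]; b=list(map(int,sys.argv[2].split(','))) if len(sys.argv)>2 else None
bt=list(map(int,sys.argv[3].split(','))) if len(sys.argv)>3 else None
s=shot('side','s'+n); t=shot('top','t'+n)
S=sense(); print(S['clock'],S['ee_pos'].round(4),S['joint_pos'].round(2),S['ft_force'].round(1),S['opening'])
M=R.from_quat(S['tool_rot']); print('yaw',np.arctan2(*M.apply([0,1,0])[[1,0]]))
def cr(c,b,h=500): 
    im=c['frame'][b[1]:b[3],b[0]:b[2]]; k=min(400/im.shape[1],500/im.shape[0]); return cv2.resize(im,None,fx=k,fy=k,interpolation=cv2.INTER_CUBIC)
a,c=cr(s,b),cr(t,bt); H=max(a.shape[0],c.shape[0])
p=lambda i:cv2.copyMakeBorder(i,0,H-i.shape[0],0,0,cv2.BORDER_CONSTANT)
cv2.imwrite(f'pics/v{n}.png',np.hstack([p(a),p(c)]))
E
python3 look.py 1 230,180,410,350 310,190,480,330
```

```text
2.9 [ 0.5323 -0.2786  0.1512] [-0.59  0.54  1.7   0.    0.91 -2.45] [ 0.2 -0.4  0.6] 0.057444076728433775
yaw 1.8594771022511258
```

View pics/v1.png

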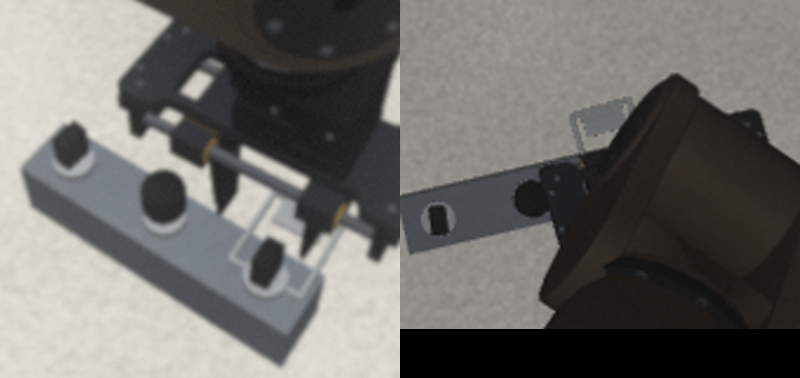

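```bash
python3 - <<'E'
from h import *
s=load('s1'); k=400/180
S=sense();p=S['ee_pos'];Rm=R.from_quat(S['tool_rot'])
for y in (.0285,.0405,-.0285,-.0405):
  for z in(.01,-.01):
    q=proj(s,p+Rm.apply([.008,y,z]))[0]; print(y,z,((q-[230,180])*k).round(0))
crop(s,'s1c',290,220,400,320,7)
E
```

```text
0.0285 0.01 [238. 186.]
0.0285 -0.01 [223. 208.]
0.0405 0.01 [223. 178.]
0.0405 -0.01 [207. 200.]
-0.0285 0.01 [313. 225.]
-0.0285 -0.01 [299. 248.]
-0.0405 0.01 [329. 234.]
-0.0405 -0.01 [316. 257.]
```

View pics/s1c.png

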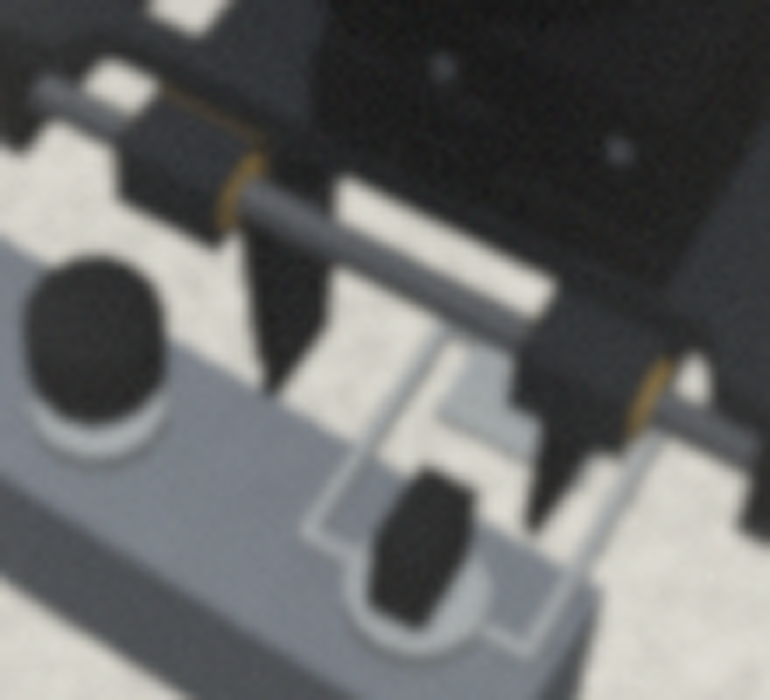

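```bash
python3 - <<'E'
from h import *
s=load('s1')
S=sense();p=S['ee_pos'];Rm=R.from_quat(S['tool_rot'])
L=onz(s,328.5,276,p[2]-.008);Q=onz(s,366.1,295.7,p[2]-.008)
print(p,L,Q,Rm.inv().apply(L-p),Rm.inv().apply(Q-p))
E
```

```text
[ 0.53232293 -0.27863588  0.15123708] [ 0.50999658 -0.2555046   0.14323708] [ 0.52805666 -0.31472374  0.14323708] [ 0.00802124  0.02852537 -0.01481501] [ 0.00798417 -0.03338477 -0.01436123]
```

Request:
jog_arm --pt "0 -1 -15 0 0 0" --pt "0 0 -15 0 0 0" --pt "0 0 -14 0 0 0" --pt "0 0 -12 0 0 0" --pt "0 0 -8 0 0 0" --pt "0 0 -4 0 0 0" --pt "0 0 0 0 0 0" --pt "0 0 0 0 0 0"

```text
clock: 3.7
ee_pos: [0.5323, -0.2804, 0.083]
tool_rot: [-0.102, 0.7, 0.101, 0.7]
ft_force: [0.3, -0.6, -0.3]
opening: 0.0568
```

```bash
python3 look.py 2 270,190,410,350 310,190,480,330
```

```text
3.8 [ 0.5323 -0.2804  0.0831] [-0.59  0.62  1.75  0.    0.77 -2.45] [0.5 0.5 0.3] 0.05694893467254078
yaw 1.8589832954033452
```

View pics/v2.png

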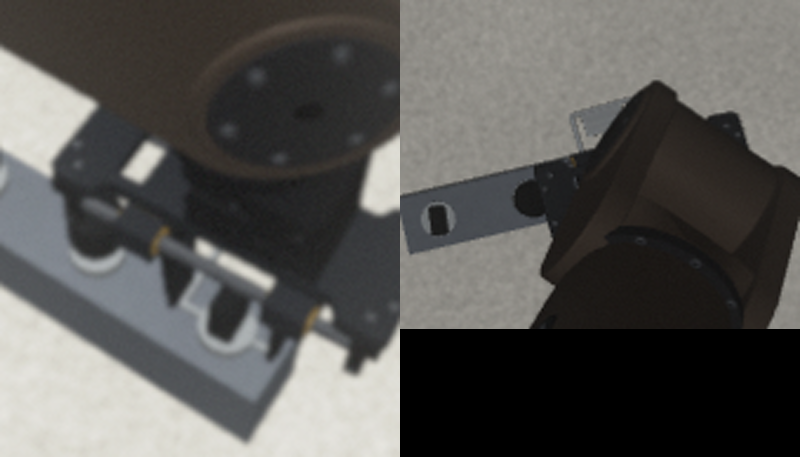

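The side view shows the tab at crop (230,310), between the fingertips at (172,300) and (275,352). The wires are clear, so I'm closing the gripper.

Request:
jog_arm --pt "0 0 0 0 0 0" --pt "0 0 0 0 0 0" --pt "0 0 0 0 0 0" --pt "0 0 0 0 0 0" --pt "0 0 0 0 0 0" --pt "0 0 0 0 0 0" --pt "0 0 0 0 0 0" --gripper 0

```text
clock: 4.5
ee_pos: [0.5322, -0.2802, 0.0826]
tool_rot: [-0.101, 0.7, 0.102, 0.7]
ft_force: [-0.7, 0.7, 0.5]
opening: 0.0156
```

Gripped, with the opening at 15.6 mm. Next I lift it straight up.

Request:
jog_arm --pt "0 0 5 0 0 0" --pt "0 0 10 0 0 0" --pt "0 0 15 0 0 0" --pt "0 0 20 0 0 0" --pt "0 0 25 0 0 0" --pt "0 0 25 0 0 0" --pt "0 0 25 0 0 0" --pt "0 0 20 0 0 0" --pt "0 0 10 0 0 0" --pt "0 0 0 0 0 0"

```text
clock: 5.5
ee_pos: [0.5324, -0.2804, 0.2392]
tool_rot: [-0.102, 0.699, 0.101, 0.7]
ft_force: [-0.4, -0.3, -1.5]
opening: 0.0155
```

```bash
python3 look.py 3 250,130,430,350 310,170,480,330
```

```text
5.6 [ 0.5318 -0.28    0.2371] [-0.59  0.44  1.6   0.    1.1  -2.45] [ 0.2  1.  -1.5] 0.015881286684663588
yaw 1.8589175577872097
```

View pics/v3.png

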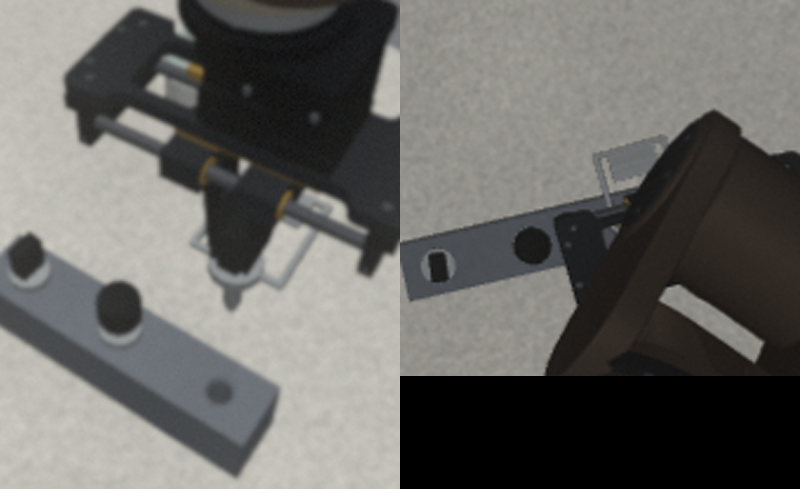

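Request:
jog_arm --pt "-1.6 21.5 0 0 0 -0.0848" --pt "-1.6 21.5 0 0 0 -0.0848" --pt "-1.6 21.5 0 0 0 -0.0848" --pt "-1.6 21.5 0 0 0 -0.0848" --pt "-1.6 21.5 0 0 0 -0.0848" --pt "-1.6 21.5 0 0 0 -0.0848" --pt "-1.6 21.5 0 0 0 -0.0848" --pt "-1.6 21.5 0 0 0 -0.0848" --pt "-1.6 21.5 0 0 0 -0.0848" --pt "-1.6 21.5 0 0 0 -0.0848"

```text
clock: 6.6
ee_pos: [0.5156, -0.0643, 0.2365]
tool_rot: [0.197, 0.68, -0.197, 0.678]
ft_force: [-0.5, 0.2, -1.5]
opening: 0.0159
```

Request:
jog_arm --pt "-1.6 21.5 0 0 0 -0.0848" --pt "-1.6 21.5 0 0 0 -0.0848" --pt "-1.6 21.5 0 0 0 -0.0848" --pt "-1.6 21.5 0 0 0 -0.0848" --pt "-1.6 21.5 0 0 0 -0.0848" --pt "-1.6 21.5 0 0 0 -0.0848" --pt "-1.6 21.5 0 0 0 -0.0848" --pt "-1.6 21.5 0 0 0 -0.0848" --pt "-1.6 21.5 0 0 0 -0.0848" --pt "-1.6 21.5 0 0 0 -0.0848"

```text
clock: 7.6
ee_pos: [0.4996, 0.1506, 0.2365]
tool_rot: [0.458, 0.539, -0.459, 0.538]
ft_force: [1.0, -0.2, -0.6]
opening: 0.0161
```

Request:
jog_arm --pt "0 0 0 0 0 0" --pt "0 0 -10 0 0 0" --pt "0 0 -20 0 0 0" --pt "0 0 -10 0 0 0" --pt "0 0 0 0 0 0" --pt "0 0 0 0 0 0"

```text
clock: 8.2
ee_pos: [0.5003, 0.1493, 0.1976]
tool_rot: [0.458, 0.539, -0.458, 0.539]
ft_force: [0.2, 0.2, -1.9]
opening: 0.0159
```

```bash
python3 look.py 4 80,30,260,220 130,200,300,360
```

```text
8.3 [0.5005 0.1496 0.1982] [ 0.16  0.37  1.84 -0.    0.93  0.  ] [-0.  -0.3 -2. ] 0.016019109497978436
yaw 0.16297859569880396
```

View pics/v4.png

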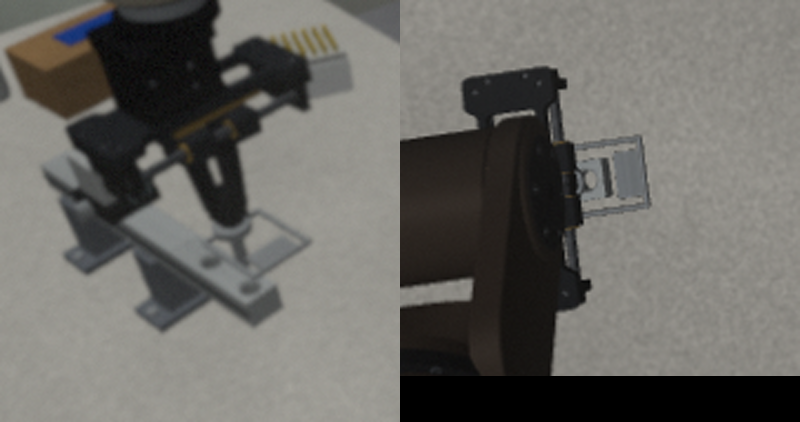

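```bash
cat > zoom.py <<'E'
import sys
from h import *
n=sys.argv[1]; 
s=load('s'+n); t=load('t'+n)
def cr(c,b):
    im=c['frame'][b[1]:b[3],b[0]:b[2]]; k=min(400/im.shape[1],500/im.shape[0]); print('k',k); return cv2.resize(im,None,fx=k,fy=k,interpolation=cv2.INTER_CUBIC)
b=list(map(int,sys.argv[2].split(',')));bt=list(map(int,sys.argv[3].split(',')))
a,c=cr(s,b),cr(t,bt); H=max(a.shape[0],c.shape[0])
p=lambda i:cv2.copyMakeBorder(i,0,H-i.shape[0],0,0,cv2.BORDER_CONSTANT)
cv2.imwrite(f'pics/z{n}.png',np.hstack([p(a),p(c)]))
E
python3 zoom.py 4 150,100,230,190 180,245,250,305
python3 - <<'E'
from h import *
s=load('s4');t=load('t4');p=sense()['ee_pos']
ax=lambda z:[p[0],p[1],z]
for nm,P in [('tip',ax(p[2]-.067)),('collarbot',ax(p[2]-.023)),('hole',[.5,.15,.11]),('hole_s',[.4994,.1477,.11])]:
    print(nm,((proj(s,P)[0]-[150,100])*5).round(0),(proj(t,P)[0]-[180,245])*400/70+[400,0])
E
```

```text
k 5.0
k 5.714285714285714
tip [199. 252.] [552.5028633  180.70570277]
collarbot [172. 165.] [521.44968316 186.80159526]
hole [210. 291.] [565.32767795 179.24560451]
hole_s [211. 294.] [571.25381317 180.96017432]
```

View pics/z4.png

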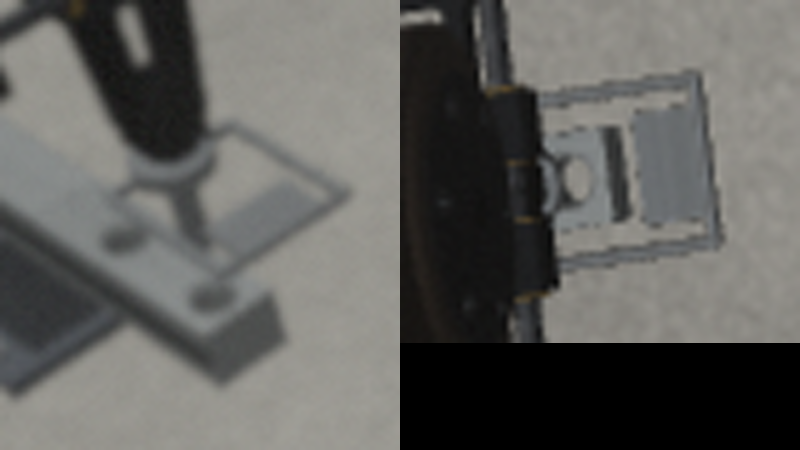

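The side view has the shank tip at z4 (203,250), almost straight above the end hole at (213,295). That offset matches the prediction to within 2-3 mm, so I'm lowering the pin.

Request:
jog_arm --pt "0 0 -6 0 0 0" --pt "0 0 -8 0 0 0" --pt "0 0 -8 0 0 0" --pt "0 0 -8 0 0 0" --pt "0 0 0 0 0 0"

```text
clock: 8.8
ee_pos: [0.4996, 0.1497, 0.1663]
tool_rot: [0.457, 0.54, -0.458, 0.539]
ft_force: [-0.5, 0.1, -0.9]
opening: 0.0162
```

```bash
python3 look.py 5 80,30,260,220 130,200,300,360;python3 zoom.py 5 150,100,230,190 180,245,250,305
```

```text
8.9 [0.5001 0.1498 0.1674] [0.16 0.41 1.87 0.   0.85 0.  ] [-0.1 -0.8 -0.9] 0.01578887015846137
yaw 0.1629812166132157
k 5.0
k 5.714285714285714
```

View pics/z5.png

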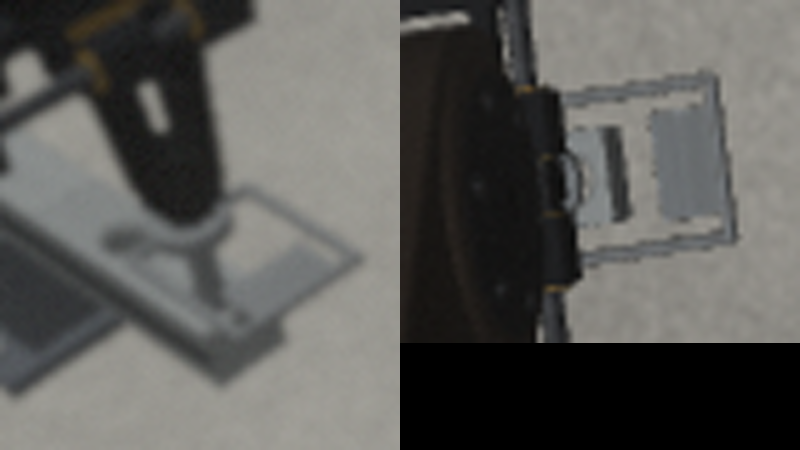

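Request:
jog_arm --pt "0 0 -5 0 0 0" --pt "0 0 -6 0 0 0" --pt "0 0 -6 0 0 0" --pt "0 0 -6 0 0 0" --pt "0 0 -4 0 0 0" --pt "0 0 0 0 0 0"

```text
clock: 9.5
ee_pos: [0.4999, 0.1497, 0.14]
tool_rot: [0.457, 0.539, -0.458, 0.539]
ft_force: [1.4, -0.2, -1.7]
opening: 0.0158
```

Request:
jog_arm --pt "0 0 -3 0 0 0" --pt "0 0 -2 0 0 0" --pt "0 0 -2 0 0 0" --pt "0 0 0 0 0 0"

```text
clock: 9.9
ee_pos: [0.5001, 0.1498, 0.1335]
tool_rot: [0.458, 0.539, -0.458, 0.539]
ft_force: [-0.9, -0.6, -0.7]
opening: 0.0153
```

```bash
python3 look.py 6 80,30,260,220 130,200,300,360;python3 zoom.py 6 150,100,230,190 180,245,250,305
```

```text
10.0 [0.5002 0.1498 0.1337] [ 0.16  0.46  1.91 -0.    0.77  0.  ] [-0.3 -0.4 -1.7] 0.015864490986449275
yaw 0.16297100062561118
k 5.0
k 5.714285714285714
```

View pics/z6.png

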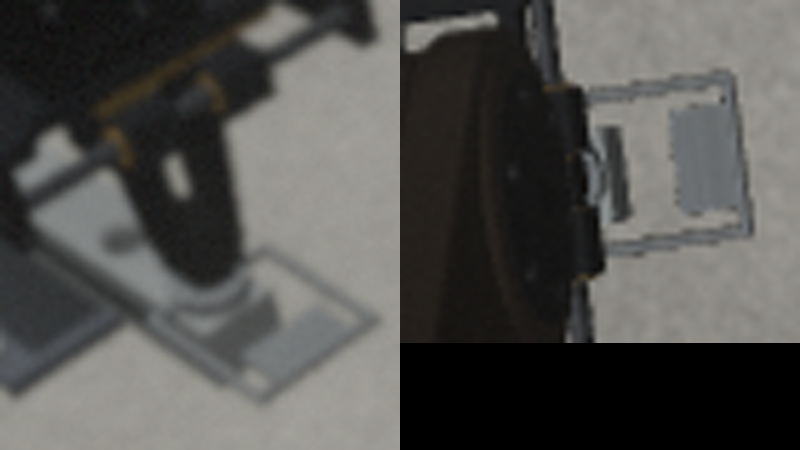

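Request:
jog_arm --pt "0 0 -1 0 0 0" --pt "0 0 -1 0 0 0" --pt "0 0 0 0 0 0"

```text
clock: 10.3
ee_pos: [0.5002, 0.1498, 0.1326]
tool_rot: [0.458, 0.539, -0.457, 0.539]
ft_force: [-3.7, -1.2, 10.3]
opening: 0.0158
```

I can feel 10 N of seating force, so the pin is down. I'll open the gripper and rise.

Request:
jog_arm --pt "0 0 0 0 0 0" --pt "0 0 0 0 0 0" --pt "0 0 0 0 0 0" --pt "0 0 0 0 0 0" --pt "0 0 0 0 0 0" --pt "0 0 10 0 0 0" --pt "0 0 20 0 0 0" --pt "0 0 30 0 0 0" --pt "0 0 30 0 0 0" --pt "0 0 0 0 0 0" --gripper 45

```text
clock: 11.3
ee_pos: [0.5015, 0.1501, 0.2258]
tool_rot: [0.459, 0.538, -0.456, 0.541]
ft_force: [0.9, 0.3, -0.4]
opening: 0.043
```

Request:
jog_arm --pt "5 -25 0 0 0 0" --pt "5 -30 0 0 0 0" --pt "5 -30 0 0 0 0" --pt "0 0 0 0 0 0" --gripper 0

```text
clock: 11.7
ee_pos: [0.5154, 0.0623, 0.2216]
tool_rot: [0.458, 0.538, -0.458, 0.539]
ft_force: [0.4, -1.2, 0.1]
opening: 0.0166
```

```bash
python3 look.py 7 80,30,260,220 130,200,300,360;python3 zoom.py 7 150,100,230,190 180,245,250,305
```

```text
11.8 [0.515  0.0645 0.2215] [-0.    0.34  1.82  0.    0.98 -0.16] [-0.4 -0.   0.1] 0.008207750017759235
yaw 0.1615319057398215
k 5.0
k 5.714285714285714
```

View pics/v7.png

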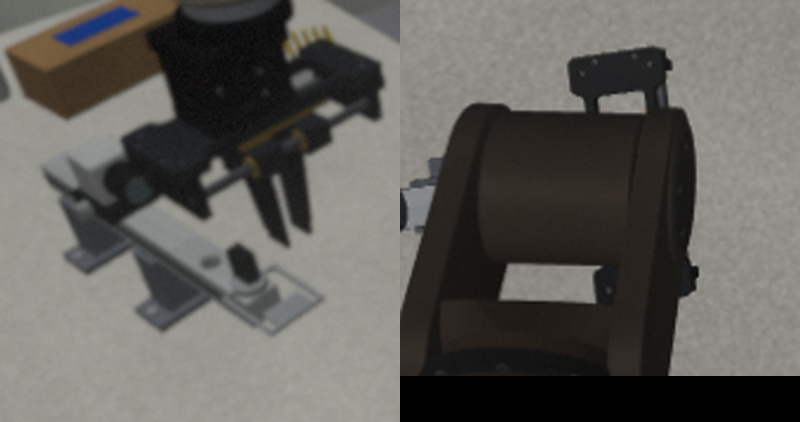

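View pics/z7.png

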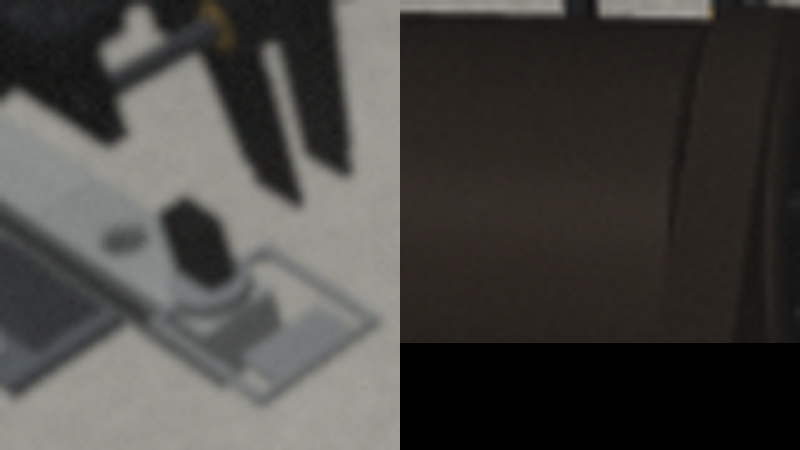

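The pin is seated and its loop is open, with the plate at z7 (297,348) pointing past the rail end. Next I lean the tool 0.6 rad, tips towards the rail, while still clear of it.

Request:
jog_arm --pt "0 0 0 0.1184 0.0196 0" --pt "0 0 0 0.1184 0.0196 0" --pt "0 0 0 0.1184 0.0196 0" --pt "0 0 0 0.1184 0.0196 0" --pt "0 0 0 0.1184 0.0196 0" --pt "0 0 0 0 0 0" --pt "0 0 0 0 0 0"

```text
clock: 12.5
ee_pos: [0.515, 0.065, 0.2213]
tool_rot: [0.572, 0.674, -0.303, 0.356]
ft_force: [-0.7, -0.2, -0.2]
opening: 0.0005
```

```bash
cat > rs.py <<'E'
from h import *
def rs():
    S=sense(); p=S['ee_pos']; y=-1.407; h=np.array([.5,.1498,0]); Q=R.from_euler('z',y)
    M=R.from_quat(S['tool_rot']); d=Q.inv().apply(p-h)*1000; ax=Q.inv().apply(M.apply([1,0,0])); z=Q.inv().apply(M.apply([0,0,1]))
    print('TCP rail mm',d.round(1),'axis',ax.round(3),'toolz',z.round(3)); n=z if z[0]<0 else -z
    print('inner corner',(d+8*ax+10*n).round(1),'op',S['opening'],'F',S['ft_force'].round(1),'t',S['clock'],'q',S['joint_pos'].round(2))
rs()
E
python3 rs.py; python3 look.py 8 80,30,300,250 130,180,330,360
```

```text
TCP rail mm [ 86.1   1.  221.3] axis [-0.563 -0.001 -0.827] toolz [ 0.827 -0.002 -0.563]
inner corner [ 73.4   1.  220.3] op 0.00048467204643721406 F [-0.7 -0.2 -0.2] t 12.5 q [-0.27  0.43  1.81  0.57  1.24 -0.72]
12.6 [0.515  0.0656 0.2219] [-0.27  0.43  1.81  0.57  1.24 -0.72] [-0.3  0.3  0.2] 0.0007090197414772207
yaw 0.1644047010826253
```

View pics/v8.png

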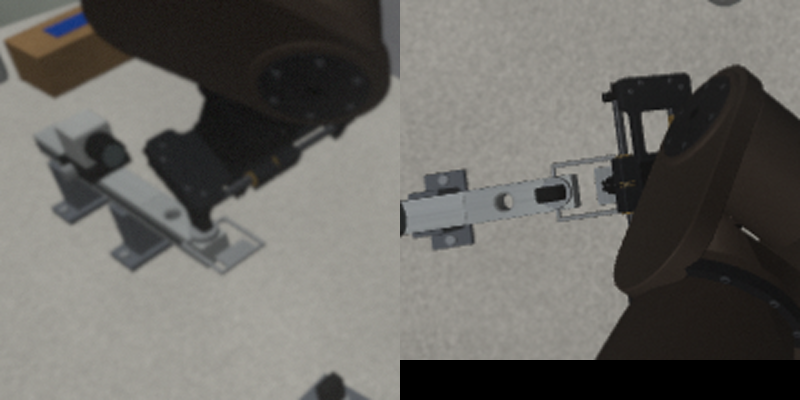

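The top view shows the pin upright in the end hole, the loop open and centred on the rail axis, and the closed fingertips at (610,185) in line with the plate.

Request:
jog_arm --pt "-2 12 -10 0 0 0" --pt "-2 12 -20 0 0 0" --pt "-1.9 11.5 -20 0 0 0" --pt "0 0 -10 0 0 0" --pt "0 0 0 0 0 0"

```text
clock: 13.1
ee_pos: [0.5089, 0.1009, 0.1612]
tool_rot: [0.571, 0.675, -0.302, 0.356]
ft_force: [-0.2, -0.0, 1.7]
opening: 0.0004
```

```bash
python3 rs.py; python3 look.py 9 80,30,300,250 180,220,280,310
```

```text
TCP rail mm [ 49.7   0.8 161.2] axis [-0.564 -0.002 -0.826] toolz [ 0.826 -0.    -0.564]
inner corner [ 37.    0.7 160.2] op 0.00044126496130198406 F [-0.2 -0.   1.7] t 13.1 q [-0.21  0.51  1.89  0.63  1.09 -0.77]
13.2 [0.5096 0.1002 0.1623] [-0.21  0.5   1.89  0.63  1.09 -0.77] [0.8 0.1 1. ] 0.0004114879337514519
yaw 0.16355794375037844
```

View pics/v9.png

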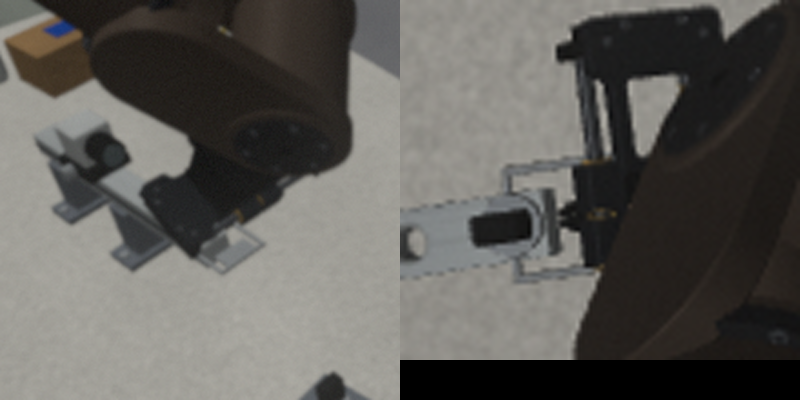

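```bash
python3 - <<'E'
from h import *
t=load('t9');s=load('s9');S=sense();p=S['ee_pos'];M=R.from_quat(S['tool_rot'])
for q in([.008,0,-.01],[.008,0,0],[.008,0,.01],[0,0,0]):
    P=p+M.apply(q); print(q,(proj(t,P)[0]-[180,220])*4+[400,0],(proj(s,P)[0]-[80,30])*400/220)
h=np.array([.5,.15,.11]);u=np.array([.163,-.9866,0])
print((proj(t,h+u*.016)[0]-[180,220])*4+[400,0])
E
python3 zoom.py 9 160,120,240,190 200,255,240,295
```

```text
[0.008, 0, -0.01] [563.27939979 217.07721203] [215.32167313 210.92341767]
[0.008, 0, 0] [581.35821682 214.30106592] [221.44829261 218.17826637]
[0.008, 0, 0.01] [599.23254738 211.55513516] [227.57838154 225.43201124]
[0, 0, 0] [587.28075769 213.59328271] [222.79008855 215.11963919]
[544.69509791 221.23938908]
k 5.0
k 10.0
```

View pics/z9.png

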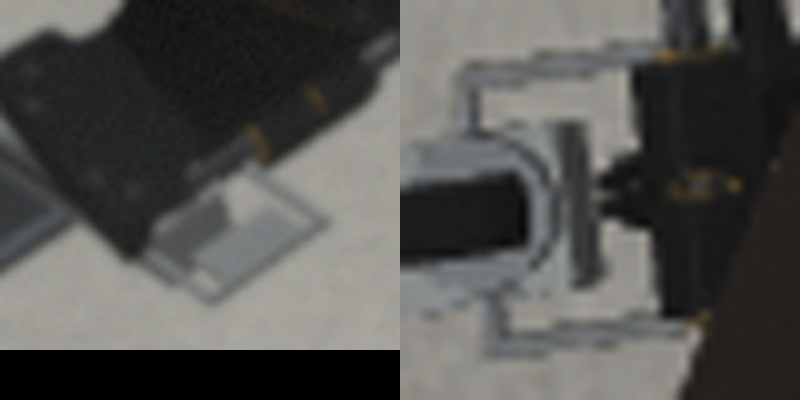

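Request:
jog_arm --pt "0 0 -8 0 0 0" --pt "0 0 -10 0 0 0" --pt "0 0 -10 0 0 0" --pt "0 0 -10 0 0 0" --pt "0 0 -8 0 0 0" --pt "0 0 0 0 0 0"

```text
clock: 13.8
ee_pos: [0.5089, 0.1003, 0.1144]
tool_rot: [0.572, 0.675, -0.303, 0.355]
ft_force: [-0.0, 0.1, -0.2]
opening: 0.0005
```

```bash
python3 rs.py; python3 look.py 10 150,100,260,220 190,235,270,305
```

```text
TCP rail mm [ 50.3   0.7 114.4] axis [-0.565 -0.002 -0.825] toolz [ 0.825 -0.002 -0.565]
inner corner [ 37.5   0.7 113.5] op 0.0004580563602839769 F [-0.   0.1 -0.2] t 13.8 q [-0.21  0.58  1.92  0.67  1.   -0.85]
13.9 [0.5092 0.1003 0.1155] [-0.21  0.58  1.92  0.67  1.   -0.85] [ 0.2  0.5 -0.4] 0.0004819381604071673
yaw 0.16305193454038716
```

View pics/v10.png

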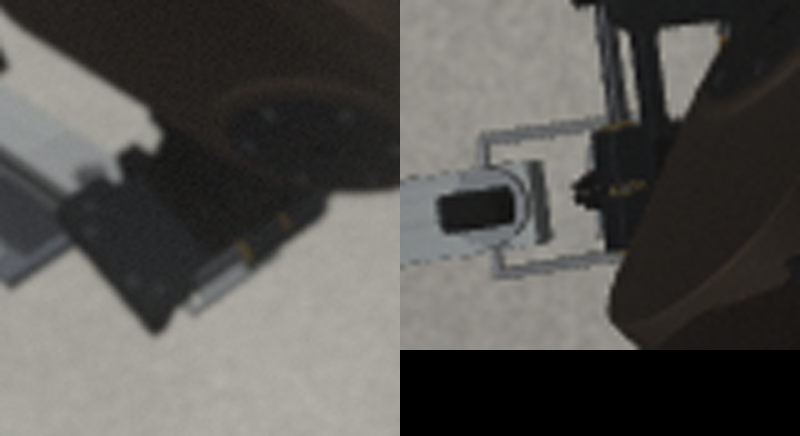

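```bash
cat > ov.py <<'E'
import sys
from h import *
n=sys.argv[1]; ths=[float(x) for x in sys.argv[2].split(',')]
Q=R.from_euler('z',-1.407); h=np.array([.5,.1498,.114])
def P(r,y,th,o=0):
    a=th-.1745; return h+Q.apply([r*np.cos(a)-o*np.sin(a),y,-r*np.sin(a)-o*np.cos(a)])
out=[]
for cn,b in(('s',sys.argv[3]),('t',sys.argv[4])):
    b=list(map(int,b.split(','))); c=load(cn+n); im=c['frame'][b[1]:b[3],b[0]:b[2]]; k=min(400/im.shape[1],500/im.shape[0]); im=cv2.resize(im,None,fx=k,fy=k,interpolation=cv2.INTER_CUBIC)
    raw=im.copy()
    for i,th in enumerate(ths):
        pl=[P(0,.0265,th),P(.0655,.0265,th),P(.0655,-.0265,th),P(0,-.0265,th)]
        q=((proj(c,np.array(pl))-b[:2]+.5)*k).astype(int)
        cv2.polylines(im,[q],False,[(0,0,255),(0,255,0),(255,0,0),(0,255,255)][i],1)
        pl=[P(.044,.02,th),P(.07,.02,th),P(.07,-.02,th),P(.044,-.02,th)]
        q=((proj(c,np.array(pl))-b[:2]+.5)*k).astype(int)
        cv2.polylines(im,[q],True,[(0,0,255),(0,255,0),(255,0,0),(0,255,255)][i],1)
    out.append(im)
H=max(o.shape[0] for o in out)
cv2.imwrite(f'pics/o{n}.png',np.hstack([cv2.copyMakeBorder(i,0,H-i.shape[0],0,0,cv2.BORDER_CONSTANT) for i in out]))
E
python3 ov.py 10 0,0.3,0.6 170,140,240,200 190,235,270,305
```

```text
(no output)
```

View pics/o10.png

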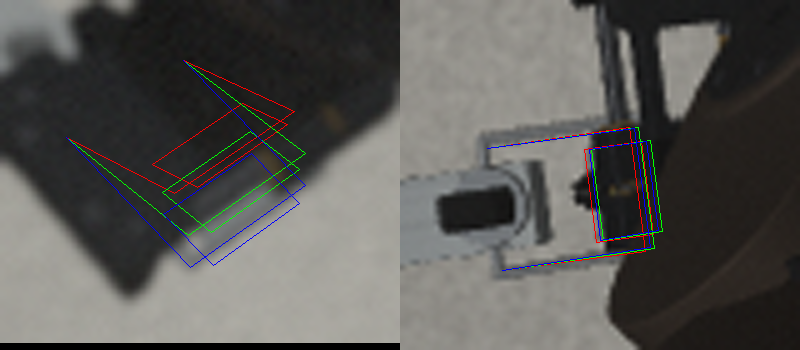

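The overlay puts the plate at about 0.5 rad, so the finger is swinging it and the pin is still upright. I'll keep going down.

Request:
jog_arm --pt "0 0 -6 0 0 0" --pt "0 0 -8 0 0 0" --pt "0 0 -8 0 0 0" --pt "0 0 -8 0 0 0" --pt "0 0 -8 0 0 0" --pt "0 0 -8 0 0 0" --pt "0 0 -5 0 0 0" --pt "0 0 0 0 0 0"

```text
clock: 14.7
ee_pos: [0.509, 0.1003, 0.0639]
tool_rot: [0.572, 0.675, -0.302, 0.355]
ft_force: [-0.5, -0.1, -0.3]
opening: 0.0006
```

```bash
python3 rs.py; python3 look.py 11 150,100,260,220 190,235,270,305; python3 ov.py 11 0.8,1.0,1.2 160,130,250,220 190,235,270,305
```

```text
TCP rail mm [50.3  0.8 63.9] axis [-0.565 -0.001 -0.825] toolz [ 0.825 -0.001 -0.565]
inner corner [37.5  0.8 63. ] op 0.0005668330899659903 F [-0.5 -0.1 -0.3] t 14.7 q [-0.21  0.66  1.95  0.72  0.92 -0.94]
14.8 [0.5093 0.1003 0.0646] [-0.21  0.66  1.95  0.72  0.92 -0.94] [ 0.1 -0.   0.7] 0.0002969302546425369
yaw 0.1630932029346258
```

View pics/o11.png

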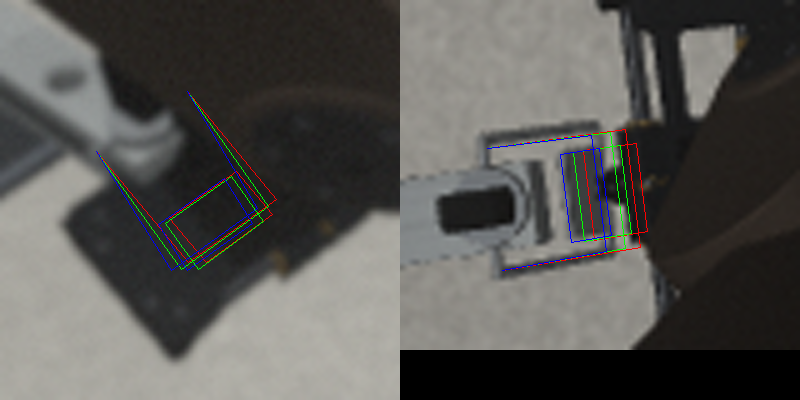

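Request:
jog_arm --pt "-0.7 4 0 0 0 0" --pt "-0.7 4 0 0 0 0" --pt "-0.7 4 0 0 0 0" --pt "-0.7 4 0 0 0 0" --pt "-0.7 4 0 0 0 0" --pt "-0.5 3 0 0 0 0" --pt "0 0 0 0 0 0"

```text
clock: 15.5
ee_pos: [0.5051, 0.1237, 0.0647]
tool_rot: [0.572, 0.675, -0.302, 0.356]
ft_force: [-0.1, -0.5, 0.0]
opening: 0.0004
```

```bash
python3 rs.py; python3 look.py 12 150,100,260,220 190,235,270,305; python3 ov.py 12 1.2,1.45,1.65 160,130,250,220 190,235,270,305
```

```text
TCP rail mm [26.6  0.8 64.7] axis [-0.565 -0.    -0.825] toolz [ 0.825 -0.    -0.565]
inner corner [13.8  0.8 63.7] op 0.0003607008916496447 F [-0.1 -0.5  0. ] t 15.5 q [-0.17  0.66  1.96  0.75  0.9  -0.93]
15.6 [0.5052 0.1234 0.0647] [-0.17  0.66  1.96  0.75  0.9  -0.93] [-0.4  0.1  0.2] 0.0005028805165330481
yaw 0.16331719348915705
```

View pics/o12.png

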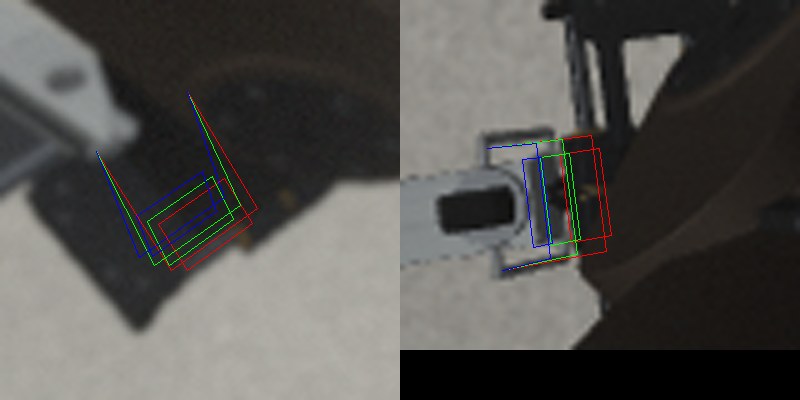

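View pics/v12.png

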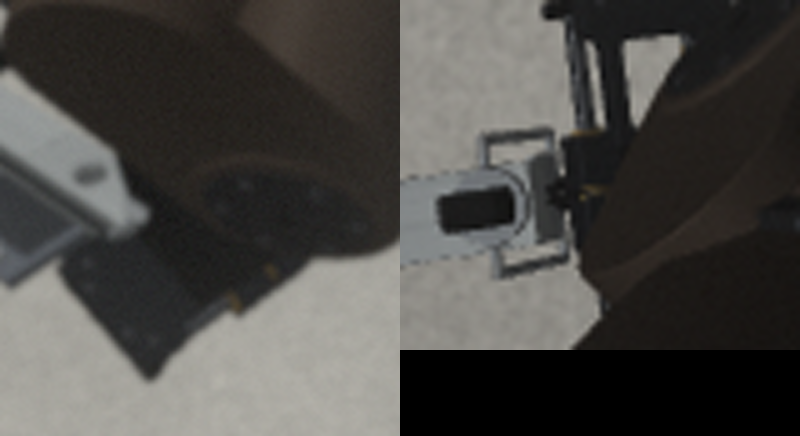

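The loop is at about 1.5 rad and the pin is unmoved. The finger still has about 9 mm to the rail, so I'll push in another 5 mm, gently.

Request:
jog_arm --pt "-0.3 2 0 0 0 0" --pt "-0.3 2 0 0 0 0" --pt "-0.2 1 0 0 0 0" --pt "0 0 0 0 0 0" --pt "0 0 0 0 0 0"

```text
clock: 16.1
ee_pos: [0.5044, 0.1283, 0.0647]
tool_rot: [0.572, 0.674, -0.302, 0.356]
ft_force: [-0.0, -0.2, 0.2]
opening: 0.0004
```

```bash
python3 rs.py; python3 look.py 13 150,100,260,220 190,235,270,305; python3 ov.py 13 1.5,1.6,1.745 160,130,250,220 190,235,270,305
```

```text
TCP rail mm [21.9  0.8 64.7] axis [-0.565 -0.    -0.825] toolz [ 0.825 -0.001 -0.565]
inner corner [ 9.1  0.9 63.7] op 0.00042734275853186014 F [-0.  -0.2  0.2] t 16.1 q [-0.16  0.66  1.97  0.76  0.89 -0.92]
16.2 [0.5045 0.1282 0.0647] [-0.16  0.66  1.97  0.76  0.89 -0.92] [-0.  -0.5 -0.4] 0.0006086519950143542
yaw 0.16306398079321943
```

View pics/o13.png

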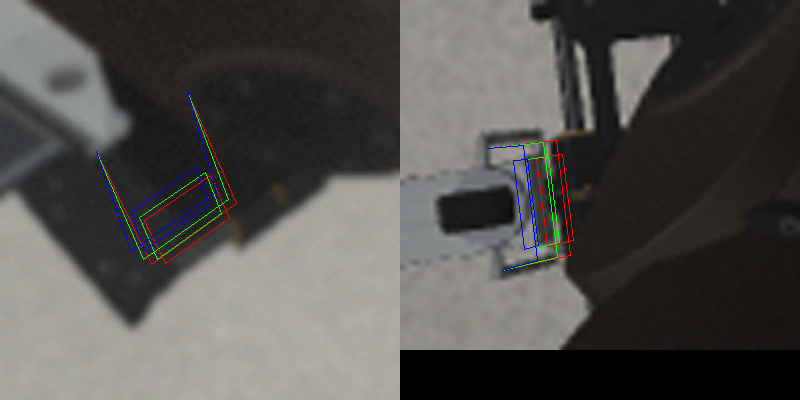

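The loop is at about 1.6 rad, close to the stop, with no force on the tool. Backing straight out and up.

Request:
jog_arm --pt "1 -6 0 0 0 0" --pt "2 -12 0 0 0 0" --pt "3.5 -20 0 0 0 0" --pt "5 -30 10 0 0 0" --pt "5 -30 30 0 0 0" --pt "0 -30 40 0 0 0" --pt "0 -30 40 0 0 0" --pt "0 -20 30 0 0 0" --pt "0 0 0 0 0 0" --pt "0 0 0 0 0 0"

```text
clock: 17.2
ee_pos: [0.5208, -0.0507, 0.2147]
tool_rot: [0.573, 0.674, -0.302, 0.356]
ft_force: [-0.8, -0.2, -0.1]
opening: 0.0005
```

```bash
python3 rs.py; python3 look.py 14 80,30,260,220 130,200,300,360; python3 ov.py 14 1.6 140,90,230,190 180,235,260,305;python3 zoom.py 14 140,90,230,190 180,235,260,305
```

```text
TCP rail mm [201.2 -12.2 214.7] axis [-0.564  0.001 -0.826] toolz [ 0.826 -0.002 -0.564]
inner corner [188.5 -12.2 213.8] op 0.0005412147124324309 F [-0.8 -0.2 -0.1] t 17.2 q [-0.46  0.49  1.73  0.49  1.33 -0.84]
17.3 [ 0.5204 -0.0495  0.2137] [-0.46  0.49  1.73  0.49  1.33 -0.84] [ 0.2 -0.1 -0.2] 0.00039723917371909035
yaw 0.16305531027105563
k 4.444444444444445
k 5.0
```

View pics/z14.png

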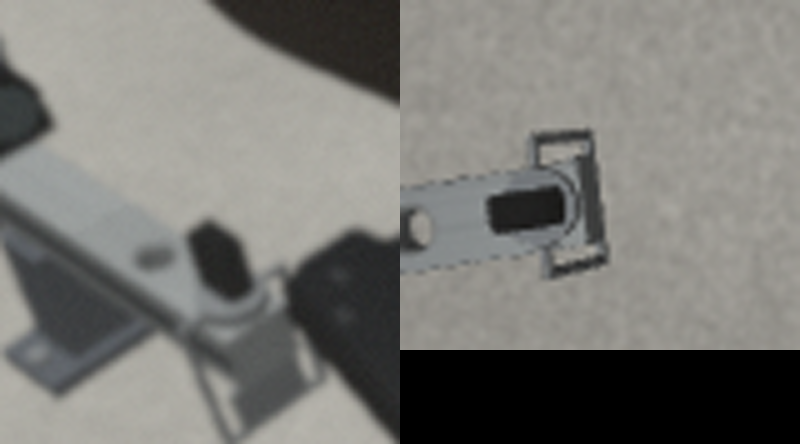

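View pics/o14.png

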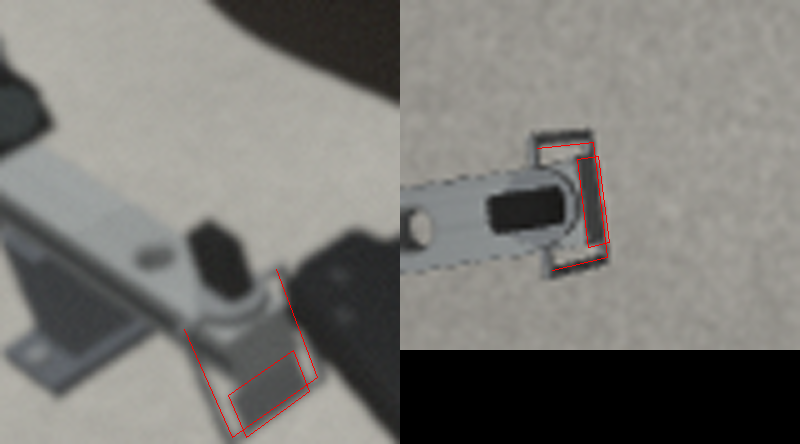

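View pics/s14.png

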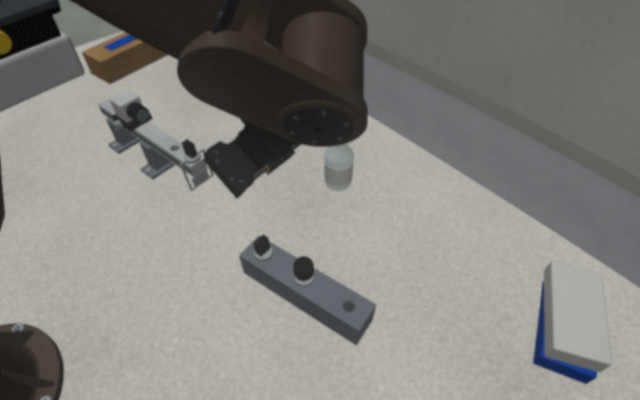

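The last pictures show the loop hanging round the rail end at about 1.6 rad, and the pin upright with its collar on the rail. The plain and knob pins are still in the stand, the bottle stands where it was, and the arm is clear of everything.

```bash
python3 -c "
from rig import ticket
print(ticket.job_done())"
```

```text
the job is handed in; nothing more can be done
None
```

The loop pin is down in the rail's end hole, with its loop hanging round the free end at about 1.6 rad. I handed the job in at about 17.3 s of the 51 s allowed; it reports no verdict.

- **What I did:** I took the loop pin from the stand and lowered it into the end hole until it seated against 10 N, with the loop pointing out past the end. I let go, then swung the loop down and in with closed, leaning fingers, and backed away.
- **Last checks:** In both cameras the loop matches the 1.6 rad overlay and the pin stands upright with its collar on the rail. The other two pins and the bottle look unmoved, and the tool force is near zero with the arm clear.
- **Stop not reached:** The loop is about 0.15 rad short of its 1.745 stop. I stopped pushing with about 4 mm left between the fingers and the rail.
- **Disagreement:** The two cameras differed by about 3 mm in y. I used the top camera, which fitted the robot's own position better.

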